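# Set the watch on the test stand, crown to the mark

### The arm

A 6-joint arm with a two-finger parallel gripper is mounted at the origin on the work surface. World frame = base frame: x ahead of the robot, y to its left, z up, the work surface at z = 0. Lengths are in m, angles in rad, forces in N, time in s.
With the tool pointing down it reaches from about 0.375 to 0.975 m from the base axis. Payload 3.8 kg.
Tool frame: the origin (TCP) lies on the mounting face of the last link; the fingertips stand 173 mm ahead of it and the grasp point (between the pads) lies 155 mm ahead of it; z points along the fingers, y is the line along which they close (so a half turn about z gives the same grasp; the last joint's range is limited). The gripper opens to 85 mm and grips with 20 to 120 N. Pads are 22 mm wide; open, the fingers measure 114 mm over their backs; the gripper's body (76 mm by 85 mm) begins 54 mm behind the grasp point. The pads swing forward as they close: fully open they stand 13 mm farther back than shut.
Start: joints at [-1.342, 0.264, 1.604, -0, 1.274, -0.037], TCP at [0.177, -0.651, 0.405] pointing down, gripper open.
Joint ranges: [-2.63, 2.63], [-0.94, 2.18], [0.31, 2.57], [-1.31, 4.45], [0, 2.66], [-2.55, 2.55]. Speed limits (rad/s): [2.57, 2.57, 3.14, 3.14, 3.14, 3.14].

### API

Orientations are given as a rotation vector (axis times angle).
In Python, from workcell import bot gives the robot as it stands.
- The arm moves only by the tool drive_tool, never from a script. Its argument "increments" is a list of rows, each an object with "delta_pos": the shift along the tool's x, y, z in mm, a list of three; "turn": the turn about the tool's z in rad; "jaw": the opening, from -1 (shut) to 1 (fully open). A call has 1 to 8 rows; each row shifts and turns the commanded pose from where the row before left it, along the tool's axes as they then stand; what a row does not reach is not made up. A row lasts 1/12 s, in which the tool goes at most 41.7 mm and 7.16 degrees, less where a joint would pass 70% of its speed; a pose out of reach is approached as far as the arm can. A call is refused whole if a number of a shift passes 41.7 or a number of a turn 0.125, either way. A call with a gripper value outside its range is refused whole. The fingers move at their own pace and stop on an object; "grip_force" is the grip in N (left out, the last holds). Time passes only in rows, so rows that do not move let the fingers close. It gives the time, the measured TCP pose, the force, the opening and the grip force at its end, in the units of the state.
- bot.read_state(): the state, without advancing time (a new reading comes with each control period).
- bot.read_camera(name): name is "side" or "top" or "wrist"; returns a dict with "pixels" (480x640x3 uint8, red, green, blue), "fovy" (degrees; the focal length in pixels is half the picture's height over the tangent of half this angle, whatever the lens; pixels are square), "cx", "cy" (the principal point, pixels), "k1" (the pictures are not rectified: a ray, as slopes to the right and down, at radius r is drawn at 1 + k1 r^2 times it, then the intrinsics apply), "camera_from_world" (4x4, takes a point from world to camera coordinates); the wrist camera has in their place "hand_eye" (4x4, takes a point from camera to tool coordinates, whose origin is the TCP and whose axes are the flange's). Camera axes: x right, y down, z forward; pixel columns grow to the right and rows downward; lengths in m; the calibration is good to about 2 mm. A picture is of the moment at which its call begins: read the wrist's pose just before it. There is no depth.
- bot.finish_job(): hands the job in; it is judged then, once.
The state is a dict: "time": time; "q": joint angles; "joint_vel": joint speeds; "joint_torque": joint torques, N m; "tool_pos": TCP position; "tcp_rot": TCP orientation; "wrist_force": force on the tool from outside, world axes, zero at the start; "torque": the same for the moment, N m; "width": opening from 0.0 (shut) to 1.0 (fully open); "grip_force": force on a finger pad.
Only numpy, scipy, OpenCV 4.12 (cv2) and the standard library are available. Lean on these libraries where they do the work, as an engineer would, in place of code of your own. Each camera call takes 0.05 s, during which the arm holds its last target. There are 200 camera calls.

### The job

Pick up the steel watch with the blue dial and set it, dial up, in the middle of the round black pad of the testing stand, turned so that its crown points at the red mark on the stand. Put it down gently, do not drop it, and leave the other two watches alone.

Things in the scene. Friction and masses are not known exactly. Their poses are not given: they have to be found in the camera images.
- watch_blue: Strapless steel watch, blue dial, lying dial up on the green mat (2 mm thick). Case 44 mm across, 13 mm thick, 60 to 120 g. Solid end pieces at 12 and 6 o'clock with flat parallel ends, 26 mm wide (x), 54 mm end to end (y), 1 to 10 mm above the underside: grip there along y, tips 3 mm above the underside. Origin: centre of underside. x to the crown (3 o'clock), y to 12 o'clock, z up out of the dial.
- crown (a point): Outer end of the blue watch's crown, the orange winding knob on the side of its case at 3 o'clock: 10 mm thick, sticking out 7 mm. The point is 29 mm from the watch's centre along the watch's x and 6.5 mm above its underside. Same axes as the watch: x points outwards along the crown.
- stand: Fixed testing stand. Light grey deck 140 mm (x, -76 to +64) by 104 mm (y), top 20 mm above the table; on it a flat round black pad, 70 mm across in a 76 mm aluminium collar, top 26 mm above the table. Red mark: flat bar 18 by 9 mm on the deck, its middle 50 mm from the pad's centre along +x; a flat black display at the -x end. Origin: on the table below the pad's centre. x towards the red mark, z up.
- watch_black: Bystander: watch of the same shape and axes, steel with a black dial and an orange crown, on the mat. To be left alone.
- watch_gold: Bystander: watch of the same shape and axes, brass-coloured with a white dial and a black crown, on the mat. To be left alone.

How it is judged:
At the end, for the whole second after the job is handed in: The blue-dial watch rests, dial up and flat, on the stand's pad, its centre within 12 mm of the pad's centre and its crown pointing in the direction of the red mark within 12 degrees; it is at rest; the other two watches are within 15 mm of where they were (horizontal distance between watch_blue and stand below 0.012 m and z of watch_blue in the frame of stand between 0.022 and 0.03 m and angle between watch_blue's own z axis and vertical below 0.12 rad and angle between the x axis of watch_blue and the x axis of stand, either way round below 0.21 rad and x of crown in the frame of stand above 0.005 m and linear speed of watch_blue below 0.02 m/s and distance of each of watch_black, watch_gold from where it was at the start of the episode below 0.015 m); the robot touches nothing.
It fails at once if the blue-dial watch is let go more than 15 mm above the pad (z of watch_blue in the frame of stand above 0.041 m and contact force between the fingers and watch_blue below 0.05 N).
It fails at once if another watch is shifted by more than 15 mm (distance of any of watch_black, watch_gold from where it was at the start of the episode above 0.015 m).
It also fails if it takes over 34 s, if anything falls off the work surface, if the arm or the gripper's body presses on something with over 40 N, if the wrist force passes 120 N, or if a joint passes its speed limit or range.

## Working session

There is one attempt and no reset: what is moved stays moved. The work goes in short steps, Python scripts to look and compute and a tool call to move; the robot and the scene stay as the last step left them, time stands still between calls to the robot, and variables do not carry over. Pictures are saved under pics/ and viewed, at most 10 in all, crops included, and the job is handed in when it is done.

Besides the shell and the picture viewer there is one more tool, called after "Request:" in YAML: its name, and indented under it one key for each argument. drive_tool: Moves the arm, as the interface text tells. Its arguments: {"type":"object","properties":{"increments":{"type":"array"},"grip_force":{"type":"number"}},"required":["increments"]}

```bash
ls; mkdir -p pics; cat > h.py <<'E'
import numpy as np, cv2
from scipy.spatial.transform import Rotation as R
from workcell import bot
def cam(name):
    s=bot.read_state(); c=bot.read_camera(name)
    if name=="wrist":
        T=np.eye(4); T[:3,:3]=R.from_rotvec(s["tcp_rot"]).as_matrix(); T[:3,3]=s["tool_pos"]
        W=T@np.array(c["hand_eye"])
    else: W=np.linalg.inv(np.array(c["camera_from_world"]))
    f=240/np.tan(np.radians(c["fovy"])/2)
    return dict(px=c["pixels"],W=W,f=f,cx=c["cx"],cy=c["cy"],k1=c["k1"])
def save(c,n):
    cv2.imwrite(f"pics/{n}.png",c["px"][:,:,::-1]); np.savez(f"pics/{n}.npz",**c)
def load(n): return np.load(f"pics/{n}.npz")
def world(c,u,v,z):
    d=np.array([(u-c["cx"])/c["f"],(v-c["cy"])/c["f"]]); s=d.copy()
    for _ in range(30): s=d/(1+c["k1"]*(s@s))
    r=c["W"][:3,:3]@np.array([*s,1]); o=c["W"][:3,3]
    return o+r*(z-o[2])/r[2]
def proj(c,p):
    q=np.linalg.inv(c["W"])@np.array([*p,1]); s=q[:2]/q[2]; s=s*(1+c["k1"]*(s@s))
    return s*c["f"]+[c["cx"],c["cy"]]
E
python3 - <<'E'
from h import *
for n in ("top","wrist"):
    c=cam(n); save(c,n+"0"); print(n,c["W"].round(3),c["f"],c["k1"],c["cx"],c["cy"])
s=bot.read_state(); print(s)
E
```

```text
pics
top [[-0.027 -0.995  0.091  0.498]
 [-0.999  0.029  0.015 -0.011]
 [-0.017 -0.09  -0.996  0.689]
 [ 0.     0.     0.     1.   ]] 444.7978952815387 0.0046691752280022215 322.8230443323024 245.17588130444446
wrist [[ 0.263 -0.925 -0.273  0.248]
 [-0.965 -0.253 -0.07  -0.632]
 [-0.004  0.282 -0.959  0.373]
 [ 0.     0.     0.     1.   ]] 343.2066566773284 -0.05913413614989383 320.82012315718555 238.65975618535455
{'time': 0.1, 'q': array([-1.34190834e+00,  2.64691811e-01,  1.60525594e+00, -1.36358709e-05,
        1.27370194e+00, -3.69095644e-02]), 'joint_vel': array([-0.00231259, -0.00188254, -0.00293255, -0.00065031,  0.00023966,
       -0.00191299]), 'joint_torque': array([ 1.41072407e-03, -5.16706002e+01, -3.68590629e+01, -2.10631094e-05,
        6.27318703e-03, -2.95318739e-05]), 'tool_pos': array([ 0.17722698, -0.65099395,  0.40346674]), 'tcp_rot': array([-3.11186081e+00, -4.16020952e-01,  3.29847470e-04]), 'wrist_force': array([-0.25528038,  0.12339161,  0.0845413 ]), 'torque': array([ 0.00020141, -0.04425986, -0.01191049]), 'grip_force': 0.0, 'width': 0.9980876227860135}
```

View pics/top0.png

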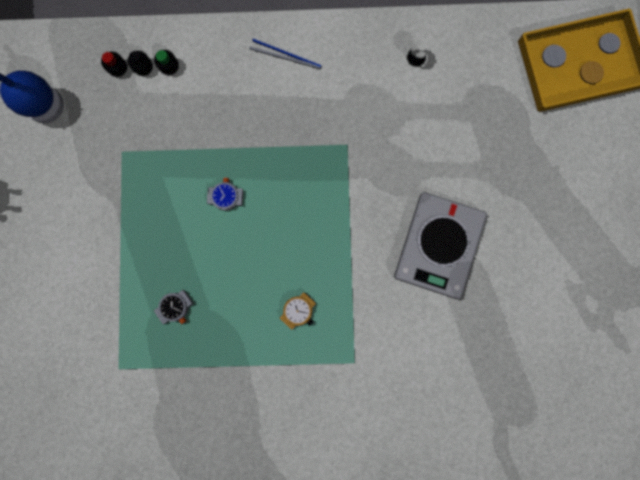

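The blue watch is at about (225,195) with its crown up at (227,181). The pad is at (443,241) and the red mark at (453,210). I'll enlarge both.

```bash
python3 - <<'E'
from h import *
i=cv2.imread("pics/top0.png")
a=cv2.resize(i[165:225,195:255],(560,560),interpolation=cv2.INTER_CUBIC)[:, :390*560//390]
b=cv2.resize(i[185:305,385:495],None,fx=5,fy=5,interpolation=cv2.INTER_CUBIC)[:600]
A=cv2.resize(i[170:220,200:250],(400,400),interpolation=cv2.INTER_CUBIC)
B=cv2.resize(i[190:302,390:490],None,fx=4,fy=4,interpolation=cv2.INTER_CUBIC)
o=np.zeros((450,800,3),np.uint8); o[:400,:400]=A; o[:448,400:]=B
cv2.imwrite("pics/crop0.png",o)
c=load("top0")
h=cv2.cvtColor(i,cv2.COLOR_BGR2HSV)
def cen(m,x0,x1,y0,y1):
    mm=np.zeros(m.shape,bool); mm[y0:y1,x0:x1]=m[y0:y1,x0:x1]; y,x=np.nonzero(mm); return x.mean(),y.mean(),len(x)
H,S,V=[h[...,k].astype(int) for k in range(3)]
bl=cen((H>105)&(H<130)&(S>150),195,255,165,225)
cr=cen((H<20)&(S>110),195,255,165,225)
pad=cen((V<60),415,475,212,268)
red=cen(((H<8)|(H>172))&(S>130),435,470,195,225)
for n,p,z in (("blue",bl,.015),("crown",cr,.0085),("pad",pad,.026),("red",red,.020)): print(n,np.round(p,1),world(c,*p[:2],z).round(4))
E
```

```text
blue [223.8 195.4 316. ] [0.6415 0.1492 0.015 ]
crown [225.8 179.6  20. ] [0.6678 0.1476 0.0085]
pad [ 443.4  240.4 1622. ] [ 0.5609 -0.1815  0.026 ]
red [452.4 209.3  53. ] [ 0.6084 -0.1989  0.02  ]
```

View pics/crop0.png

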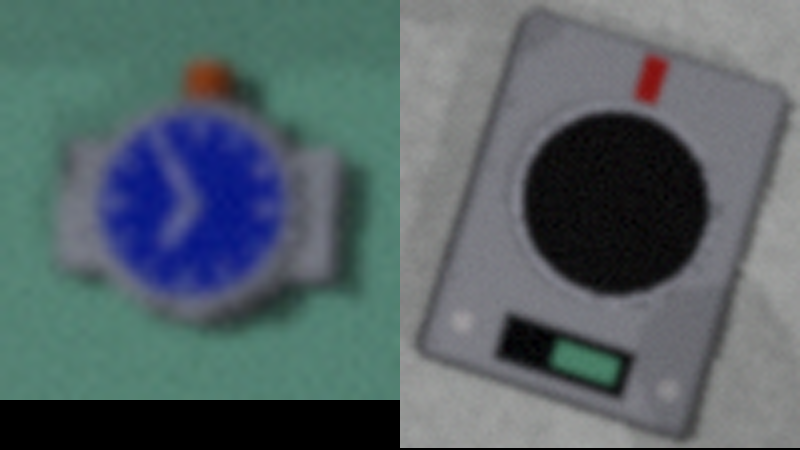

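Request:
drive_tool:
  increments:
    - {"delta_pos": [10,-10,0],"turn": 0,"jaw": 1}
    - {"delta_pos": [20,-20,0],"turn": 0,"jaw": 1}
    - {"delta_pos": [28,-28,0],"turn": 0,"jaw": 1}
    - {"delta_pos": [28,-28,0],"turn": 0,"jaw": 1}
    - {"delta_pos": [28,-28,0],"turn": 0,"jaw": 1}
    - {"delta_pos": [28,-28,0],"turn": 0,"jaw": 1}
    - {"delta_pos": [28,-28,0],"turn": 0,"jaw": 1}
    - {"delta_pos": [28,-28,0],"turn": 0,"jaw": 1}

```text
time: 0.77
tool_pos: [0.3168, -0.4055, 0.4043]
tcp_rot: [-3.113, -0.416, -0.0]
wrist_force: [0.1, 0.1, 0.4]
width: 1.002
grip_force: 0.0
```

Request:
drive_tool:
  increments:
    - {"delta_pos": [28,-28,0],"turn": 0,"jaw": 1}
    - {"delta_pos": [28,-28,0],"turn": 0,"jaw": 1}
    - {"delta_pos": [28,-28,0],"turn": 0,"jaw": 1}
    - {"delta_pos": [28,-28,0],"turn": 0,"jaw": 1}
    - {"delta_pos": [28,-28,0],"turn": 0,"jaw": 1}
    - {"delta_pos": [28,-28,0],"turn": 0,"jaw": 1}
    - {"delta_pos": [28,-28,0],"turn": 0,"jaw": 1}
    - {"delta_pos": [28,-28,0],"turn": 0,"jaw": 1}

```text
time: 1.43
tool_pos: [0.4735, -0.1306, 0.4046]
tcp_rot: [-3.114, -0.417, -0.0]
wrist_force: [0.4, 0.2, 0.7]
width: 0.998
grip_force: 0.0
```

Request:
drive_tool:
  increments:
    - {"delta_pos": [28,-28,0],"turn": 0,"jaw": 1}
    - {"delta_pos": [28,-28,0],"turn": 0,"jaw": 1}
    - {"delta_pos": [28,-28,0],"turn": 0,"jaw": 1}
    - {"delta_pos": [28,-28,0],"turn": 0,"jaw": 1}
    - {"delta_pos": [28,-28,0],"turn": 0,"jaw": 1}
    - {"delta_pos": [28,-28,0],"turn": 0,"jaw": 1}
    - {"delta_pos": [20,-20,0],"turn": 0,"jaw": 1}
    - {"delta_pos": [10,-10,0],"turn": 0,"jaw": 1}

```text
time: 2.1
tool_pos: [0.6131, 0.1136, 0.4042]
tcp_rot: [-3.112, -0.421, 0.0]
wrist_force: [0.2, -0.6, -0.8]
width: 1.001
grip_force: 0.0
```

Request:
drive_tool:
  increments:
    - {"delta_pos": [0,0,20],"turn": 0.08,"jaw": 1}
    - {"delta_pos": [0,0,20],"turn": 0.08,"jaw": 1}
    - {"delta_pos": [0,0,20],"turn": 0.08,"jaw": 1}
    - {"delta_pos": [0,0,10],"turn": 0.08,"jaw": 1}
    - {"delta_pos": [0,0,0],"turn": 0,"jaw": 1}
    - {"delta_pos": [0,0,0],"turn": 0,"jaw": 1}

```text
time: 2.6
tool_pos: [0.6118, 0.1096, 0.3338]
tcp_rot: [3.14, -0.082, -0.004]
wrist_force: [0.0, -0.6, -0.0]
width: 0.998
grip_force: 0.0
```

```bash
cat >> h.py <<'E'
def todo(x,y,z,yawy):
    """remaining tool-frame mm and turn to bring grasp TCP to x,y,z with tool-y at yawy deg"""
    s=bot.read_state(); M=R.from_rotvec(s["tcp_rot"]).as_matrix(); p=np.array(s["tool_pos"])
    a=np.degrees(np.arctan2(M[1,1],M[0,1])); e=(yawy-a+90)%180-90
    print("t",round(s["time"],2),"p",p.round(4),"q",np.round(s["q"],2),"zax",M[:,2].round(3),"yaw_y",a.round(2))
    print("tool mm",(M.T@(np.array([x,y,z])-p)*1000).round(1),"turn",round(-np.radians(e),4),"w",s["width"],"gf",s["grip_force"],"F",np.round(s["wrist_force"],1))
E
python3 - <<'E'
from h import *
todo(.6415,.149,.3,86.8)
c=cam("wrist"); save(c,"w1"); print(proj(c,(.6415,.149,.015)),proj(c,(.6678,.1476,.0085)))
E
```

```text
t 2.6 p [0.6118 0.1096 0.3338] q [ 0.14  0.22  1.8  -0.    1.13  1.76] zax [-0.002 -0.    -1.   ] yaw_y -92.99
tool mm [ 27.7 -41.   33.7] turn 0.0037 w 0.9981050071871186 gf 0.0 F [ 0.  -0.6 -0. ]
[273.30871675 192.5903689 ] [273.23327366 160.33183891]
```

View pics/w1.png

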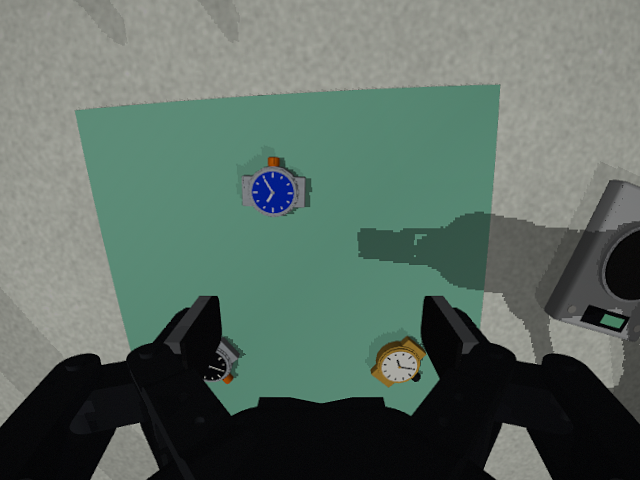

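The dial is at (273,190) and the crown at (274,161), within 3 px of the prediction. The path is clear, so I'll go above the watch.

Request:
drive_tool:
  increments:
    - {"delta_pos": [7,-10,15],"turn": 0.004,"jaw": 1}
    - {"delta_pos": [7,-10,20],"turn": 0,"jaw": 0.6}
    - {"delta_pos": [7,-11,20],"turn": 0,"jaw": 0.6}
    - {"delta_pos": [6.7,-10,18],"turn": 0,"jaw": 0.6}
    - {"delta_pos": [0,0,0],"turn": 0,"jaw": 0.6}
    - {"delta_pos": [0,0,0],"turn": 0,"jaw": 0.6}
    - {"delta_pos": [0,0,0],"turn": 0,"jaw": 0.6}

```text
time: 3.23
tool_pos: [0.6432, 0.1489, 0.2635]
tcp_rot: [-3.14, 0.09, -0.003]
wrist_force: [-0.3, 0.1, 0.8]
width: 0.797
grip_force: 0.0
```

```bash
python3 - <<'E'
from h import *
todo(.6415,.149,.174,86.8)
c=cam("wrist"); save(c,"w2"); print(proj(c,(.6415,.149,.015)),proj(c,(.6678,.1476,.0085)))
E
```

```text
t 3.23 p [0.6432 0.1489 0.2635] q [ 0.19  0.35  1.77 -0.    1.02  1.82] zax [ 0.002  0.    -1.   ] yaw_y -93.29
tool mm [-1.9  0.1 89.5] turn -0.0016 w 0.7973458070695483 gf 0.0 F [-0.3  0.1  0.8]
[322.26834985 253.9312791 ] [322.12351901 213.47218983]
```

View pics/w2.png

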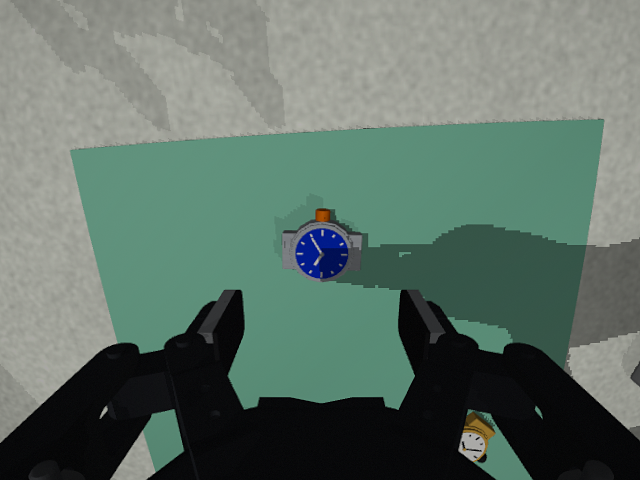

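Dial (322,252), crown (322.5,214.5), lugs at (288,250) and (356,252). These agree with the earlier estimate to about 1 mm, so I'll descend.

```bash
python3 - <<'E'
from h import *
c=load("w2"); g=c["px"]; h=cv2.cvtColor(g,cv2.COLOR_RGB2HSV).astype(int)
def cen(m):
    y,x=np.nonzero(m[200:300,270:380]); return x.mean()+270,y.mean()+200
b=cen((h[...,0]>105)&(h[...,0]<130)&(h[...,1]>150)); o=cen((h[...,0]<20)&(h[...,1]>150))
B=world(c,*b,.015);O=world(c,*o,.0085+.002);print(b,o,B,O,np.degrees(np.arctan2(*(O-B)[1::-1])))
l,r=world(c,288,250,.012),world(c,356,252,.012);print(l,r,np.degrees(np.arctan2(*(l-r)[1::-1])))
E
```

```text
(np.float64(321.73267326732673), np.float64(253.17326732673268)) (np.float64(322.44767441860466), np.float64(215.0)) [0.64205698 0.14932885 0.015     ] [0.66718302 0.14742294 0.0105    ] -4.337812336218989
[0.6446091  0.17213254 0.012     ] [0.6405514  0.12606399 0.012     ] 84.96640219520793
```

Request:
drive_tool:
  increments:
    - {"delta_pos": [-1,0,15],"turn": 0,"jaw": 0.6}
    - {"delta_pos": [-0.5,0,20],"turn": 0,"jaw": 0.6}
    - {"delta_pos": [0,0,20],"turn": 0,"jaw": 0.6}
    - {"delta_pos": [0,0,10],"turn": 0,"jaw": 0.6}
    - {"delta_pos": [0,0,0],"turn": 0,"jaw": 0.6}
    - {"delta_pos": [0,0,0],"turn": 0,"jaw": 0.6}

```text
time: 3.78
tool_pos: [0.6413, 0.1489, 0.1974]
tcp_rot: [-3.14, 0.092, -0.0]
wrist_force: [-0.1, 0.7, 0.5]
width: 0.8
grip_force: 0.0
```

Request:
drive_tool:
  increments:
    - {"delta_pos": [0.5,0,8],"turn": 0.015,"jaw": 0.6}
    - {"delta_pos": [0,0,8],"turn": 0,"jaw": 0.6}
    - {"delta_pos": [0,0,5],"turn": 0,"jaw": 0.6}
    - {"delta_pos": [0,0,2],"turn": 0,"jaw": 0.6}
    - {"delta_pos": [0,0,0],"turn": 0,"jaw": 0.6}
    - {"delta_pos": [0,0,0],"turn": 0,"jaw": 0.6}

```text
time: 4.28
tool_pos: [0.6416, 0.1492, 0.1735]
tcp_rot: [3.139, -0.115, -0.001]
wrist_force: [0.8, -0.2, 0.8]
width: 0.801
grip_force: 0.0
```

```bash
python3 - <<'E'
from h import *
todo(.642,.1492,.174,86)
c=cam("wrist"); save(c,"w3")
E
```

```text
t 4.28 p [0.6416 0.1492 0.1735] q [0.19 0.45 1.81 0.   0.88 1.83] zax [-0. -0. -1.] yaw_y -94.19
tool mm [ 0.4 -0.  -0.5] turn -0.0033 w 0.8008458969851675 gf 0.0 F [ 0.8 -0.2  0.8]
```

View pics/w3.png

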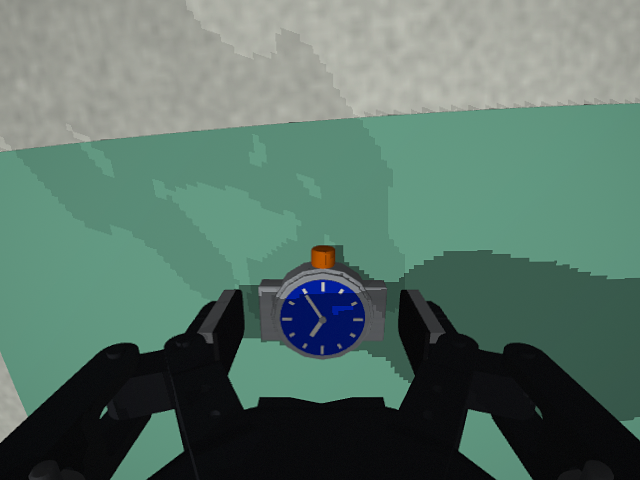

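The pads (inner edges at about x=243 and x=400) straddle the lugs at 260 and 386. There is no contact yet, so I'll close.

Request:
drive_tool:
  increments:
    - {"delta_pos": [0,0,0],"turn": 0,"jaw": 0.4}
    - {"delta_pos": [0,0,0],"turn": 0,"jaw": 0.3}
    - {"delta_pos": [0,0,0],"turn": 0,"jaw": 0.1}
    - {"delta_pos": [0,0,0],"turn": 0,"jaw": -0.2}
    - {"delta_pos": [0,0,0],"turn": 0,"jaw": -0.5}
    - {"delta_pos": [0,0,0],"turn": 0,"jaw": -0.5}
    - {"delta_pos": [0,0,0],"turn": 0,"jaw": -0.5}
  grip_force: 40

```text
time: 4.92
tool_pos: [0.6421, 0.1493, 0.1744]
tcp_rot: [-3.139, 0.115, -0.002]
wrist_force: [-0.9, 1.3, 5.9]
width: 0.611
grip_force: 43.0
```

Request:
drive_tool:
  increments:
    - {"delta_pos": [0,0,-3],"turn": 0,"jaw": -0.5}
    - {"delta_pos": [0,0,-5],"turn": 0,"jaw": -0.5}
    - {"delta_pos": [0,0,-8],"turn": 0,"jaw": -0.5}
    - {"delta_pos": [0,0,-15],"turn": 0,"jaw": -0.5}
    - {"delta_pos": [0,0,-20],"turn": 0,"jaw": -0.5}
    - {"delta_pos": [0,0,-20],"turn": 0,"jaw": -0.5}
    - {"delta_pos": [0,0,-10],"turn": 0,"jaw": -0.5}
    - {"delta_pos": [0,0,0],"turn": 0,"jaw": -0.5}

```text
time: 5.58
tool_pos: [0.6433, 0.1495, 0.2593]
tcp_rot: [-3.138, 0.115, -0.011]
wrist_force: [0.4, 0.1, 0.1]
width: 0.615
grip_force: 42.5
```

```bash
python3 - <<'E'
from h import *
c=load("top0")
# stand: pad centre, yaw -20.1; tool y wants 69.9
todo(.5612,-.1815,.254,69.9)
c=cam("wrist"); save(c,"w4")
E
```

```text
t 5.58 p [0.6433 0.1495 0.2593] q [0.19 0.35 1.77 0.   1.01 1.83] zax [ 0.007  0.001 -1.   ] yaw_y -94.19
tool mm [-57.7 336.2   4.3] turn 0.2777 w 0.6152894729497924 gf 42.51587390899658 F [0.4 0.1 0.1]
```

View pics/w4.png

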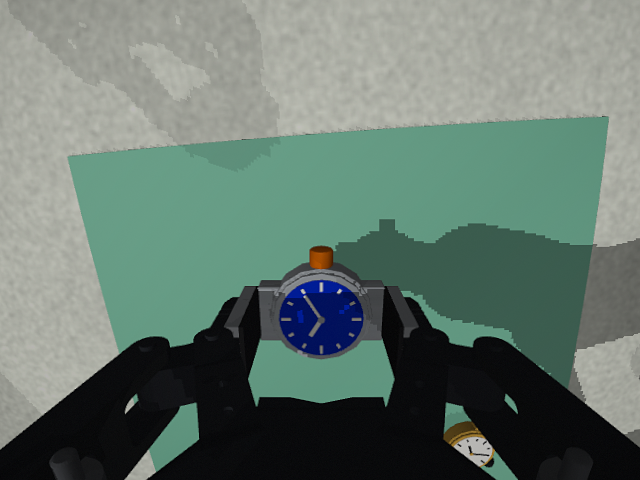

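Gripped: the watch is level between the pads, dial (321,319), crown (321,257). I'll carry it over the stand and turn it.

Request:
drive_tool:
  increments:
    - {"delta_pos": [-2,12,0],"turn": 0,"jaw": -0.5}
    - {"delta_pos": [-4,25,0],"turn": 0,"jaw": -0.5}
    - {"delta_pos": [-6,35,0],"turn": 0,"jaw": -0.5}
    - {"delta_pos": [-6,35,0],"turn": 0,"jaw": -0.5}
    - {"delta_pos": [-6,35,0],"turn": 0,"jaw": -0.5}
    - {"delta_pos": [-6,35,0],"turn": 0,"jaw": -0.5}
    - {"delta_pos": [-6,35,0],"turn": 0,"jaw": -0.5}
    - {"delta_pos": [-6,35,0],"turn": 0,"jaw": -0.5}

```text
time: 6.3
tool_pos: [0.5796, -0.096, 0.2527]
tcp_rot: [-3.139, 0.115, 0.006]
wrist_force: [-0.0, -0.9, -0.9]
width: 0.618
grip_force: 42.5
```

Request:
drive_tool:
  increments:
    - {"delta_pos": [-6,35,0],"turn": 0,"jaw": -0.5}
    - {"delta_pos": [-5,30,0],"turn": 0.03,"jaw": -0.5}
    - {"delta_pos": [-3,16,0],"turn": 0.05,"jaw": -0.5}
    - {"delta_pos": [-2,8,0],"turn": 0.07,"jaw": -0.5}
    - {"delta_pos": [0,0,0],"turn": 0.07,"jaw": -0.5}
    - {"delta_pos": [0,0,0],"turn": 0.05,"jaw": -0.5}
    - {"delta_pos": [0,0,0],"turn": 0.01,"jaw": -0.5}
    - {"delta_pos": [0,0,0],"turn": 0,"jaw": -0.5}

```text
time: 6.97
tool_pos: [0.557, -0.1816, 0.2531]
tcp_rot: [-3.092, 0.551, 0.005]
wrist_force: [0.2, 0.6, -0.8]
width: 0.614
grip_force: 42.5
```

```bash
python3 - <<'E'
from h import *
todo(.5612,-.1815,.21,69.9)
c=cam("wrist"); save(c,"w5"); s=bot.read_state(); z=s["tool_pos"][2]-.1724
h=cv2.cvtColor(c["px"],cv2.COLOR_RGB2HSV).astype(int)
def cen(m,y0,y1):
    y,x=np.nonzero(m[y0:y1,250:390]); return x.mean()+250,y.mean()+y0
b=cen((h[...,0]>105)&(h[...,0]<130)&(h[...,1]>150),265,375); o=cen((h[...,0]<20)&(h[...,1]>150)&(h[...,0]>5),240,285)
B=world(c,*b,z+.013);O=world(c,*o,z+.0085);print(b,o,B,O,np.degrees(np.arctan2(*(O-B)[1::-1])))
print("pad proj",proj(c,(.5612,-.1815,.026)),"red",proj(c,(.6084,-.1989,.02)))
E
```

```text
t 6.97 p [ 0.557  -0.1816  0.2531] q [-0.36  0.24  1.94 -0.    0.97  1.57] zax [-0.003  0.001 -1.   ] yaw_y -110.22
tool mm [ 4.1 -1.5 43.1] turn -0.0021 w 0.6136389862028657 gf 42.49779760837555 F [ 0.2  0.6 -0.8]
(np.float64(321.39864559819415), np.float64(317.08939051918736)) (np.float64(320.89792060491493), np.float64(256.7240075614367)) [ 0.5569487  -0.18077214  0.09402624] [ 0.58082589 -0.18933616  0.08952624] -19.73135770564854
pad proj [320.0651997  254.32776639] red [320.06846495 169.24913534]
```

View pics/w5.png

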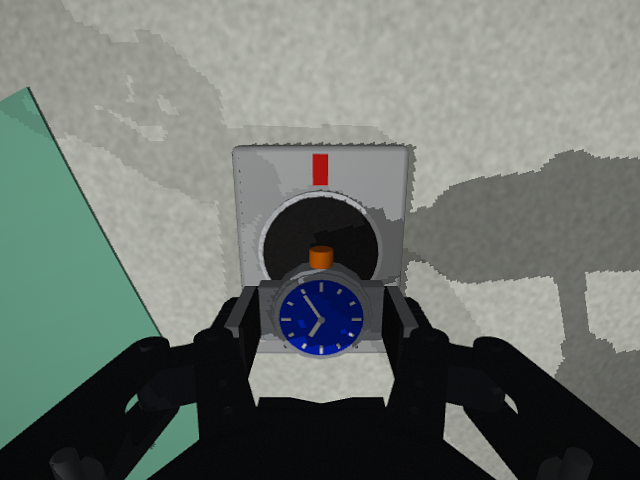

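The red mark is at (320,169), matching the prediction, and the pad spans 261 to 379, so it is centred at x=320. The watch is held centred at yaw -19.7°, so I'll lower it.

Request:
drive_tool:
  increments:
    - {"delta_pos": [1,-0.3,6],"turn": 0,"jaw": -0.5}
    - {"delta_pos": [2,-0.3,10],"turn": 0,"jaw": -0.5}
    - {"delta_pos": [1,0,12],"turn": 0,"jaw": -0.5}
    - {"delta_pos": [0,0,10],"turn": 0,"jaw": -0.5}
    - {"delta_pos": [0,0,6],"turn": 0,"jaw": -0.5}
    - {"delta_pos": [0,0,3],"turn": 0,"jaw": -0.5}
    - {"delta_pos": [0,0,0],"turn": 0,"jaw": -0.5}
    - {"delta_pos": [0,0,0],"turn": 0,"jaw": -0.5}

```text
time: 7.68
tool_pos: [0.5621, -0.1821, 0.2074]
tcp_rot: [-3.093, 0.552, 0.001]
wrist_force: [0.4, 0.6, -1.5]
width: 0.614
grip_force: 42.5
```

Request:
drive_tool:
  increments:
    - {"delta_pos": [0,0,1.5],"turn": 0,"jaw": -0.5}
    - {"delta_pos": [0,0,1],"turn": 0,"jaw": -0.5}
    - {"delta_pos": [0,0,0.5],"turn": 0,"jaw": -0.5}
    - {"delta_pos": [0,0,0],"turn": 0,"jaw": -0.5}
    - {"delta_pos": [0,0,0],"turn": 0,"jaw": -0.5}
    - {"delta_pos": [0,0,0],"turn": 0,"jaw": -0.5}

```text
time: 8.18
tool_pos: [0.5622, -0.1821, 0.2049]
tcp_rot: [3.093, -0.552, 0.001]
wrist_force: [-0.1, -0.1, -0.9]
width: 0.619
grip_force: 42.5
```

Request:
drive_tool:
  increments:
    - {"delta_pos": [0,0,1.5],"turn": 0,"jaw": -0.5}
    - {"delta_pos": [0,0,1.5],"turn": 0,"jaw": -0.5}
    - {"delta_pos": [0,0,1],"turn": 0,"jaw": -0.5}
    - {"delta_pos": [0,0,0.5],"turn": 0,"jaw": -0.5}
    - {"delta_pos": [0,0,0],"turn": 0,"jaw": -0.5}
    - {"delta_pos": [0,0,0],"turn": 0,"jaw": -0.5}

```text
time: 8.68
tool_pos: [0.5621, -0.1821, 0.2001]
tcp_rot: [-3.093, 0.552, 0.0]
wrist_force: [-0.0, -0.5, -1.5]
width: 0.616
grip_force: 42.5
```

Request:
drive_tool:
  increments:
    - {"delta_pos": [0,0,0.5],"turn": 0,"jaw": -0.5}
    - {"delta_pos": [0,0,0.5],"turn": 0,"jaw": -0.5}
    - {"delta_pos": [0,0,0],"turn": 0,"jaw": -0.5}
    - {"delta_pos": [0,0,0],"turn": 0,"jaw": -0.5}

```text
time: 9.02
tool_pos: [0.5621, -0.1821, 0.1991]
tcp_rot: [-3.093, 0.552, 0.0]
wrist_force: [-0.4, -0.4, -1.1]
width: 0.616
grip_force: 42.5
```

Request:
drive_tool:
  increments:
    - {"delta_pos": [0,0,0.5],"turn": 0,"jaw": -0.5}
    - {"delta_pos": [0,0,0],"turn": 0,"jaw": -0.5}
    - {"delta_pos": [0,0,0],"turn": 0,"jaw": -0.5}

```text
time: 9.27
tool_pos: [0.5621, -0.1821, 0.1987]
tcp_rot: [-3.093, 0.552, 0.0]
wrist_force: [0.2, 0.2, -1.5]
width: 0.617
grip_force: 42.5
```

Request:
drive_tool:
  increments:
    - {"delta_pos": [0,0,0.4],"turn": 0,"jaw": -0.5}
    - {"delta_pos": [0,0,0],"turn": 0,"jaw": -0.5}
    - {"delta_pos": [0,0,0],"turn": 0,"jaw": -0.5}

```text
time: 9.52
tool_pos: [0.5622, -0.1822, 0.1984]
tcp_rot: [3.093, -0.552, 0.0]
wrist_force: [-0.3, -0.2, 0.1]
width: 0.613
grip_force: 42.6
```

Request:
drive_tool:
  increments:
    - {"delta_pos": [0,0,0.4],"turn": 0,"jaw": -0.5}
    - {"delta_pos": [0,0,0],"turn": 0,"jaw": -0.5}
    - {"delta_pos": [0,0,0],"turn": 0,"jaw": -0.5}

```text
time: 9.77
tool_pos: [0.5622, -0.1821, 0.1984]
tcp_rot: [3.093, -0.552, 0.0]
wrist_force: [-2.2, 0.7, 5.4]
width: 0.618
grip_force: 43.1
```

The wrist force shows firm contact, so the watch is seated. I'll open slowly, then lift.

Request:
drive_tool:
  increments:
    - {"delta_pos": [0,0,0],"turn": 0,"jaw": 0.26}
    - {"delta_pos": [0,0,0],"turn": 0,"jaw": 0.3}
    - {"delta_pos": [0,0,0],"turn": 0,"jaw": 0.36}
    - {"delta_pos": [0,0,0],"turn": 0,"jaw": 0.45}
    - {"delta_pos": [0,0,0],"turn": 0,"jaw": 0.55}
    - {"delta_pos": [0,0,0],"turn": 0,"jaw": 0.6}
    - {"delta_pos": [0,0,0],"turn": 0,"jaw": 0.6}
    - {"delta_pos": [0,0,0],"turn": 0,"jaw": 0.6}
  grip_force: 20

```text
time: 10.43
tool_pos: [0.5621, -0.1821, 0.1978]
tcp_rot: [3.093, -0.552, -0.0]
wrist_force: [-0.6, -0.4, 1.1]
width: 0.8
grip_force: 0.0
```

Request:
drive_tool:
  increments:
    - {"delta_pos": [0,0,-3],"turn": 0,"jaw": 0.6}
    - {"delta_pos": [0,0,-8],"turn": 0,"jaw": 0.6}
    - {"delta_pos": [0,0,-15],"turn": 0,"jaw": 0.6}
    - {"delta_pos": [0,0,-20],"turn": 0,"jaw": 0.6}
    - {"delta_pos": [0,0,-20],"turn": 0,"jaw": 0.6}
    - {"delta_pos": [0,0,-15],"turn": 0,"jaw": 0.6}
    - {"delta_pos": [0,0,0],"turn": 0,"jaw": 0.6}
    - {"delta_pos": [0,0,0],"turn": 0,"jaw": 0.6}

```text
time: 11.1
tool_pos: [0.5627, -0.1823, 0.2806]
tcp_rot: [3.092, -0.552, 0.005]
wrist_force: [0.0, 0.4, -0.9]
width: 0.8
grip_force: 0.0
```

```bash
python3 - <<'E'
from h import *
todo(.5612,-.1815,.28,69.9)
c=cam("wrist"); save(c,"w6")
h=cv2.cvtColor(c["px"],cv2.COLOR_RGB2HSV).astype(int)
def cen(m,y0,y1):
    y,x=np.nonzero(m[y0:y1,250:390]); return x.mean()+250,y.mean()+y0
b=cen((h[...,0]>105)&(h[...,0]<130)&(h[...,1]>150),180,375)
print(b,world(c,*b,.039)); print("pad",proj(c,(.5612,-.1815,.026)),"dial exp",proj(c,(.5612,-.1815,.039)))
E
```

```text
t 11.1 p [ 0.5627 -0.1823  0.2806] q [-0.36  0.21  1.91  0.    1.02  1.57] zax [ 0.003 -0.001 -1.   ] yaw_y -110.24
tool mm [-1.7 -0.3  0.6] turn -0.0024 w 0.7997540117650616 gf 0.0 F [ 0.   0.4 -0.9]
(np.float64(320.99281314168377), np.float64(256.6498973305955)) [ 0.56198224 -0.18098976  0.039     ]
pad [322.09825969 251.18767065] dial exp [322.14088419 257.45760418]
```

View pics/w6.png

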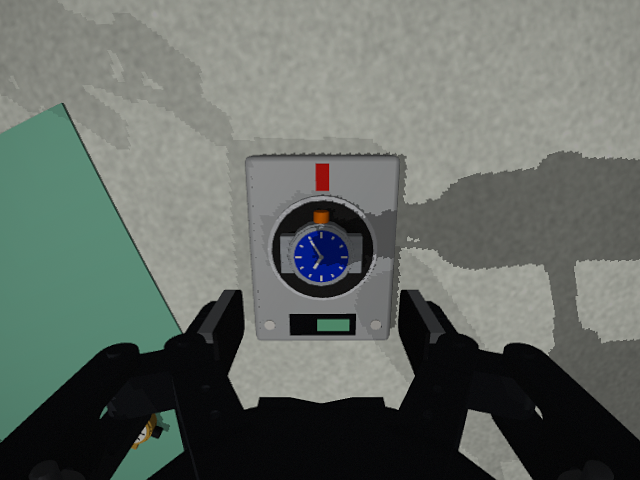

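The watch lies flat at (321,257), within about 1 mm of the pad's centre. Its crown at (321,217) points at the red mark at (322,177), and the gripper is clear.

```bash
python3 -c "from workcell import bot; print(bot.finish_job())"
```

```text
the job is handed in; nothing more can be done
None
```

The blue-dial watch was set down gently, dial up, on the pad about 1 mm from its centre with the crown pointing at the red mark; the other two watches were left alone, and the job is handed in (the hand-in returned no verdict).

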